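Sort the finished pieces and clear the finishing bench

ROBOT

A 7-joint arm with a two-finger parallel gripper is mounted at the origin on the work surface. World frame = base frame: x ahead of the robot, y to its left, z up, the work surface at z = 0. Lengths are in m, angles in rad, forces in N, time in s.
With the tool pointing down it reaches from about 0.425 to 1.025 m from the base axis. Payload 3.6 kg.
Tool frame: the origin (TCP) lies midway between the tips of the shut fingers; the grasp point (between the pads) lies 19 mm behind it (arm.hold_point_z is the distance from the TCP to the grasp point, in m); z points along the fingers, y is the line along which they close (so a half turn about z gives the same grasp; the last joint's range is limited). The gripper opens to 85 mm and grips with 20 to 120 N. Pads are 22 mm wide; open, the fingers measure 114 mm over their backs; the gripper's body (76 mm by 85 mm) begins 54 mm behind the grasp point. The pads swing forward as they close: fully open they stand 13 mm farther back than shut.
Start: joints at [1.23, 0.591, 0.048, 1.609, -0.033, 0.943, -0.034], TCP at [0.177, -0.703, 0.231] pointing down, gripper open.
Joint ranges: [-2.69, 2.69], [-0.47, 2.24], [-1.27, 1.36], [0.19, 2.51], [-1.53, 4.68], [0.08, 2.07], [-3.09, 3.09]. Speed limits (rad/s): [2.57, 2.57, 3.14, 3.14, 3.14, 3.14, 3.14].

INTERFACE

Orientations are given as a 3x3 rotation matrix whose columns are the frame's x, y, z axes.
In Python, from rig import readout, viewer, arm gives the robot as it stands.
- The arm moves only by the shell command python3 -m creep 'ROWS' [FORCE]. ROWS is text: rows parted by semicolons, each of 7 numbers parted by spaces: the shift along the tool's x, y, z each as a share of 0.15 m, from -1 to 1, then the turn, a rotation vector about the tool's x, y, z each as a share of 120 degrees, from -1 to 1, then the opening, from 0 (shut) to 1 (fully open). In form: dx dy dz rx ry rz claw; .... A call has 1 to 10 rows; each row is the pose to reach, as a shift and turn from the pose commanded when the call began, along the tool's axes at that moment; what a row does not reach only later rows make up. A row lasts 1/8 s, in which the tool goes at most 62.5 mm and 10.7 degrees, less where a joint would pass 70% of its speed; a pose out of reach is approached as far as the arm can. A call with a number of a shift or a turn outside -1 to 1 is refused whole. A call with a gripper value outside its range is refused whole. The fingers move at their own pace and stop on an object; FORCE is the grip in N (left out, the last holds). Time passes only in rows, so rows that repeat a pose let the fingers close. It gives the time, the measured TCP pose, the force, the opening and the grip force at its end, in the units of the state.
- readout.sense(): the state, without advancing time (a new reading comes with each control period).
- viewer.camera(name): name is "scene" or "top" or "wrist"; returns the picture (480x640x3 uint8, red, green, blue); there is no depth.
- viewer.camera_info(name): a dict with "fov_y" (degrees; the focal length in pixels is half the picture's height over the tangent of half this angle, whatever the lens; pixels are square), "cx", "cy" (the principal point, pixels), "R" (3x3) and "t" (3): a world point X has camera coordinates R X + t. Camera axes: x right, y down, z forward; pixel columns grow to the right and rows downward; lengths in m; the calibration is good to about 2 mm. A picture is of the moment at which its call begins: read the wrist's pose just before it. camera_info takes no time and is no camera call; for the wrist camera it gives the pose at the moment of the call.
- arm.sign_off(): hands the job in; it is judged then, once.
The state is a dict: "time_s": time; "joints": joint angles; "joint_velocities": joint speeds; "joint_efforts": joint torques, N m; "position": TCP position; "tool_rot": TCP orientation; "ft_force": force on the tool from outside, world axes, zero at the start; "moment": the same for the moment, N m; "opening": finger opening in m; "grip_force": force on a finger pad.
Only numpy, scipy, OpenCV 4.12 (cv2) and the standard library are available. Lean on these libraries where they do the work, as an engineer would, in place of code of your own. Each camera call takes 0.05 s, during which the arm holds its last target. There are 200 camera calls.

TASK

Stand the two black queens in the red-lined tray, one in each bay, stand the white king in either bay of the blue-lined tray, and put the round cork sanding block flat in the open drawer. The finish is fresh: set the pieces down upright and gently rather than dropping them, knock none of them over, and leave the green oil can standing where it is.

Things in the scene. Friction and masses are not known exactly. Their poses are not given: they have to be found in the camera images.
- queen_a: Black lacquered chess queen, 97 mm tall, round about z: foot 38 mm across and 9 mm high, plain round stem 23 mm across from 26 to 68 mm above the foot's underside (grip it here), a collar and crown of up to 32 mm above. About 90 g, starts standing upright on the bench. Origin: centre of the underside, z up the stem. The two queens are alike.
- queen_b: Black lacquered chess queen, 97 mm tall, round about z: foot 38 mm across and 9 mm high, plain round stem 23 mm across from 26 to 68 mm above the foot's underside (grip it here), a collar and crown of up to 32 mm above. About 90 g, starts standing upright on the bench. Origin: centre of the underside, z up the stem. The two queens are alike.
- king: White holly chess king, 104 mm tall with a cross on top, round about z: foot 38 mm across and 9 mm high, plain round stem 23 mm across from 26 to 68 mm above the foot's underside (grip it here), a collar and head of up to 31 mm above. About 90 g, starts standing upright on the bench. Origin: centre of the underside, z up the stem.
- cork_block: Round cork sanding block, a plain disc 54 mm across and 36 mm high, about 30 g, lying flat on the bench. Origin: centre of the underside, z up.
- red_tray: Pine tray lined with red felt, 80 (x) x 154 (y) x 16 mm high, fixed. A wall across the middle makes two 68 mm square bays, centred 37 mm to +y and -y of the middle; walls 6 mm thick, felt floor 6 mm above the bench. Origin: centre of the underside, z up. Yaw within 0.25 rad. The two trays differ only in the felt's colour.
- blue_tray: Pine tray lined with blue felt, 80 (x) x 154 (y) x 16 mm high, fixed. A wall across the middle makes two 68 mm square bays, centred 37 mm to +y and -y of the middle; walls 6 mm thick, felt floor 6 mm above the bench. Origin: centre of the underside, z up. Yaw within 0.25 rad. The two trays differ only in the felt's colour.
- drawer: Shallow pine drawer, part open towards the robot from a 70 mm high chest; slides stiffly (4 N). Inside 192 mm wide (y); side walls 32, front board 38 mm above the floor, 8 mm thick. Origin: on the inner floor (20 mm above the bench), mid-width, 50 mm behind the front board's inside; open to the sky at least 38 mm farther back, then under the chest's top. x points into the chest, z up. Brass knob 14 mm proud.
- oil_can: Small green enamel oil can with a thin brass spout, 60 mm across and 111 mm tall, about 250 g, standing loose among the pieces; not to be moved. Origin: centre of the underside, z up.
Things that resemble listed ones, but are neither listed nor needed, are in the scene too. Of the things that look like the cork_block, the smaller one is meant. Leave any turquoise look-alike of the red_tray alone.

How it is judged:
At the end, for the whole second after the job is handed in: Both black queens stand upright (within 0.12 rad) on the floor of the red-lined tray, in different bays; the white king stands upright on the floor of the blue-lined tray, in either bay; the cork block lies flat on the drawer's floor; all four are at rest (below 0.02 m/s) (x of queen_a in the frame of red_tray between -0.034 and 0.034 m and y of queen_a in the frame of red_tray between -0.071 and 0.071 m and z of queen_a in the frame of red_tray between -0.004 and 0.01 m and angle between each of queen_a, queen_b, king, cork_block's own z axis and vertical below 0.12 rad and x of queen_b in the frame of red_tray between -0.034 and 0.034 m and y of queen_b in the frame of red_tray between -0.071 and 0.071 m and z of queen_b in the frame of red_tray between -0.004 and 0.01 m and horizontal distance between queen_a and queen_b above 0.0432 m and x of king in the frame of blue_tray between -0.034 and 0.034 m and y of king in the frame of blue_tray between -0.071 and 0.071 m and z of king in the frame of blue_tray between -0.004 and 0.01 m and x of cork_block in the frame of drawer between -0.05 and 0.14 m and y of cork_block in the frame of drawer between -0.096 and 0.096 m and z of cork_block in the frame of drawer between -0.004 and 0.005 m and linear speed of each of queen_a, queen_b, king, cork_block below 0.02 m/s); the robot touches nothing.
It fails at once if a chess piece is tipped or knocked over (more than 0.7 rad) (angle between any of queen_a, queen_b, king's own z axis and vertical above 0.7 rad).
It fails at once if a chess piece is dropped: it moves faster than 0.6 m/s while the fingers do not touch it (a fall of about 18 mm or more) ((linear speed of queen_a above 0.6 m/s and contact force between the fingers and queen_a below 0.05 N) or (linear speed of queen_b above 0.6 m/s and contact force between the fingers and queen_b below 0.05 N) or (linear speed of king above 0.6 m/s and contact force between the fingers and king below 0.05 N)).
It fails at once if the oil can is moved by more than 30 mm or tipped (0.3 rad) (distance of oil_can from where it was at the start of the episode above 0.03 m or angle between oil_can's own z axis and vertical above 0.3 rad).
It also fails if it takes over 112 s, if anything falls off the work surface, if the arm or the gripper's body presses on something with over 40 N, if the wrist force passes 120 N, or if a joint passes its speed limit or range.

## Working session

There is one attempt and no reset: what is moved stays moved. The work goes in short steps, Python scripts to look and compute and a shell command to move; the robot and the scene stay as the last step left them, time stands still between calls to the robot, and variables do not carry over. Pictures are saved under pics/ and viewed, at most 14 in all, crops included, and the job is handed in when it is done.

```bash
ls; mkdir -p pics
python3 - <<'E'
from rig import readout, viewer, arm
import cv2, numpy as np
s=readout.sense(); print(s['time_s'],s['position'],np.round(s['tool_rot'],3),s['opening'],arm.hold_point_z)
for n in ['scene','top']:
    i=viewer.camera_info(n); print(n,i)
    cv2.imwrite(f'pics/{n}0.png',viewer.camera(n)[:,:,::-1])
E
```

```text
pics
0.0 [ 0.17694161 -0.70221445  0.23013423] [[ 0.97   0.244 -0.001]
 [ 0.244 -0.97   0.002]
 [-0.    -0.002 -1.   ]] 0.08525304055968379 0.0187
scene {'fov_y': 46.85346448307964, 'cx': 328.24053338622963, 'cy': 232.59505440374085, 'R': array([[-3.63707863e-02,  9.99338354e-01, -1.40128564e-04],
       [ 6.30093099e-01,  2.28233168e-02, -7.76184116e-01],
       [-7.75667359e-01, -2.83187207e-02, -6.30506303e-01]]), 't': array([ 0.03260434, -0.29263734,  1.68899113])}
top {'fov_y': 45.35668866358169, 'cx': 328.310405057226, 'cy': 250.39527958912774, 'R': array([[ 0.02230356, -0.99965454,  0.01390545],
       [-0.99274283, -0.02378909, -0.11788022],
       [ 0.11817029, -0.01117538, -0.99293046]]), 't': array([-0.0502745 ,  0.51318141,  1.24547326])}
```

View pics/scene0.png

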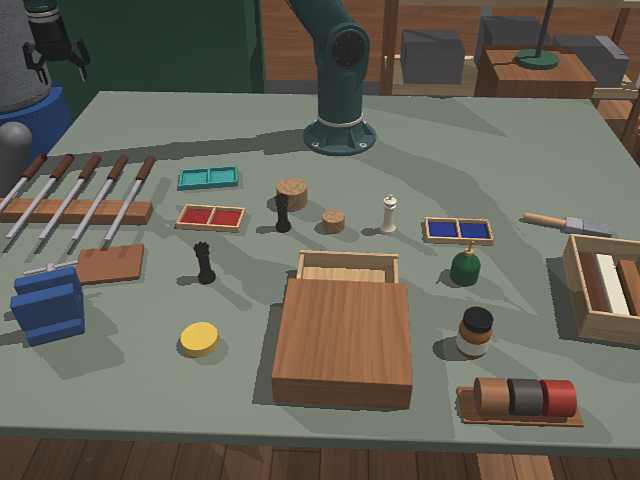

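View pics/top0.png

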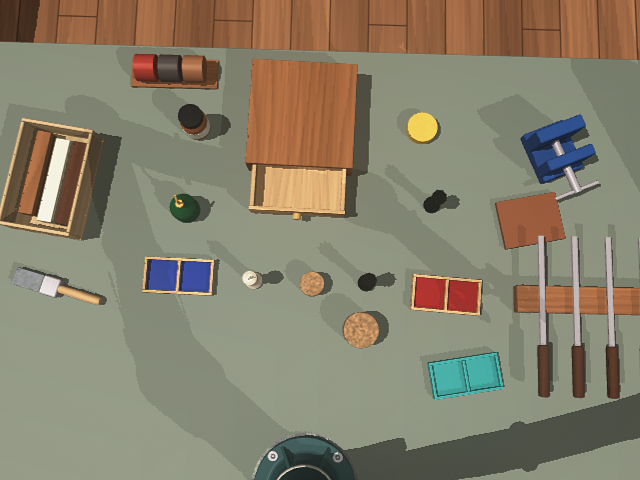

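The lookalikes before the first reach:
- **Cork block:** the small disc at top (312,284) / scene (333,222) is the one I want. The larger disc at top (361,330) / scene (291,194) is the decoy.
- **Red tray:** top (447,295). The turquoise lookalike at top (466,375) is left alone.
- **Queens:** the only two black pieces, at top (367,282) and (435,202). The dark lid on the jar at top (190,115) isn't one.
- **King:** the only white piece, at top (252,280). The white bar in the box at top (55,180) isn't one.
- **Other:** blue tray at top (179,276), green can at (185,208), drawer at (300,188).

```bash
cat > h.py <<'E'
import cv2, numpy as np
from rig import readout, viewer, arm
def ray(n,uv,info=None):
    i=info or viewer.camera_info(n); f=240/np.tan(np.radians(i['fov_y']/2))
    d=i['R'].T@np.array([(uv[0]-i['cx'])/f,(uv[1]-i['cy'])/f,1.]); return -i['R'].T@i['t'],d
def onz(n,uv,z,info=None):
    o,d=ray(n,uv,info); return (o+d*(z-o[2])/d[2])
def blob(mask,box):
    m=np.zeros(mask.shape[:2],np.uint8);x0,y0,x1,y1=box;m[y0:y1,x0:x1]=mask[y0:y1,x0:x1]
    cs,_=cv2.findContours(m.astype(np.uint8),cv2.RETR_EXTERNAL,cv2.CHAIN_APPROX_NONE)
    return sorted(cs,key=cv2.contourArea)[::-1]
def cen(c): m=cv2.moments(c); return np.array([m['m10']/m['m00'],m['m01']/m['m00']])
def go(target,yaw=0.):
    """shares to type for a TCP target pose, tool down with tool x at world yaw"""
    s=readout.sense();R=np.array(s['tool_rot']);
    Rt=np.array([[np.cos(yaw),np.sin(yaw),0],[np.sin(yaw),-np.cos(yaw),0],[0,0,-1]])
    d=R.T@(np.array(target)-s['position'])/0.15
    r=cv2.Rodrigues(R.T@Rt)[0].ravel()/np.radians(120)
    print('pos',np.round(s['position'],4),'shift',np.round(d,3),'turn',np.round(r,3))
E
python3 - <<'E'
from h import *
np.set_printoptions(precision=4,suppress=True)
S=cv2.imread('pics/scene0.png');T=cv2.imread('pics/top0.png')
hs,ht=[cv2.cvtColor(a,cv2.COLOR_BGR2HSV) for a in (S,T)]
def piece(name,ms,mt,bs,bt,h,r):
    a=blob(ms,bs)[0].reshape(-1,2);
    ymax=a[:,1].max(); foot=a[a[:,1]>ymax-6]; u=(foot[:,0].min()+foot[:,0].max())/2+0.5
    g=onz('scene',(u,ymax+.8),0); o,d=ray('scene',(u,ymax));dd=d[:2]/np.linalg.norm(d[:2]); base=g[:2]+r*dd
    ytop=a[:,1].min(); 
    # base distance -> height check
    o2,d2=ray('scene',(a[a[:,1]==ytop][:,0].mean(),ytop)); k=np.linalg.norm(base-o2[:2])/np.linalg.norm(d2[:2])
    c=blob(mt,bt)[0];b=c.reshape(-1,2)
    (cx,cy),rad=cv2.minEnclosingCircle(c)
    print(name,'scene base',base,'h',(o2+k*d2)[2],'top: box',b.min(0),b.max(0),'centroid@h/2',onz('top',cen(c),h/2)[:2])
bs_=(hs[:,:,2]<50);bt_=(ht[:,:,2]<45)
piece('q1',bs_,bt_,(265,185,300,240),(350,265,385,300),.097,.019)
piece('q2',bs_,bt_,(185,235,225,290),(415,180,455,220),.097,.019)
ws=(hs[:,:,1]<70)&(hs[:,:,2]>140);wt=(ht[:,:,1]<70)&(ht[:,:,2]>140)
piece('k',ws,wt,(375,185,405,240),(238,265,270,295),.104,.019)
cs=(hs[:,:,0]<25)&(hs[:,:,1]>60);ct=(ht[:,:,0]<25)&(ht[:,:,1]>60)&(ht[:,:,2]>90)
for nm,b in (('cork',(290,262,334,306)),('big',(335,300,388,355))):
    c=blob(ct,b)[0];(x,y),r=cv2.minEnclosingCircle(c);f=574
    p=onz('top',(x,y),.036);p2=onz('top',(x+r,y),.036);print(nm,(x,y),p[:2],'dia',2*np.linalg.norm(p2-p),cv2.contourArea(c))
for nm,hh in (('red',((0,6),(174,180))),('blue',((112,130),))):
  for cam,H,bx in (('top',ht,{'red':(405,265,490,325),'blue':(138,250,220,300)}[nm]),('scene',hs,{'red':(170,195,255,240),'blue':(415,210,500,250)}[nm])):
    m=np.zeros(H.shape[:2],bool)
    for lo,hi in hh:m|=(H[:,:,0]>=lo)&(H[:,:,0]<=hi)&(H[:,:,1]>150)
    c=blob(m,bx)[:2];P=[onz(cam,cen(k),.006)[:2] for k in c];P.sort(key=lambda p:p[1]);d=P[1]-P[0]
    print(nm,cam,P,'mid',(P[0]+P[1])/2,'sep',np.linalg.norm(d),'yaw',np.arctan2(-d[0],d[1]))
c=blob((ht[:,:,0]>40)&(ht[:,:,0]<90)&(ht[:,:,1]>120)&(ht[:,:,2]<120),(160,185,210,230))[0];print('can',onz('top',cen(c),.04)[:2])
# drawer front-board top corners, and crop
print('drawer crop corners')
A=cv2.resize(T[150:345,235:400],None,fx=3,fy=3,interpolation=cv2.INTER_CUBIC)
B=cv2.resize(S[170:240,265:405],None,fx=2.2,fy=2.2)
out=np.zeros((595,800,3),np.uint8);out[:585,:495]=A;out[:154,495:800]=B[:,:305]
cv2.imwrite('pics/crop1.png',out)
E
```

```text
q1 scene base [ 0.4509 -0.1255] h 0.10032143152116679 top: box [358 273] [375 290] centroid@h/2 [ 0.4457 -0.1229]
q2 scene base [ 0.6313 -0.2765] h 0.10183083252509417 top: box [424 190] [445 212] centroid@h/2 [ 0.6276 -0.2711]
k scene base [0.4488 0.1437] h 0.12753032421100385 top: box [238 270] [269 294] centroid@h/2 [0.4331 0.1281]
cork (311.564697265625, 283.429931640625) [ 0.4396 -0.0032] dia 0.054667878863921 445.0
big (360.2019348144531, 329.8269348144531) [ 0.341  -0.1117] dia 0.08045643290927726 988.0
red top [array([ 0.4215, -0.3423]), array([ 0.4266, -0.2682])] mid [ 0.4241 -0.3053] sep 0.07435591840791779 yaw -0.06928881036191675
red scene [array([ 0.4185, -0.3442]), array([ 0.4237, -0.2703])] mid [ 0.4211 -0.3073] sep 0.07416450749969791 yaw -0.0693461730403997
blue top [array([0.4517, 0.2579]), array([0.4571, 0.3286])] mid [0.4544 0.2932] sep 0.07094296740168836 yaw -0.07736918616098046
blue scene [array([0.4492, 0.256 ]), array([0.4512, 0.3302])] mid [0.4502 0.2931] sep 0.07422274541855735 yaw -0.02722070223736586
can [0.5979 0.3048]
drawer crop corners
```

View pics/crop1.png

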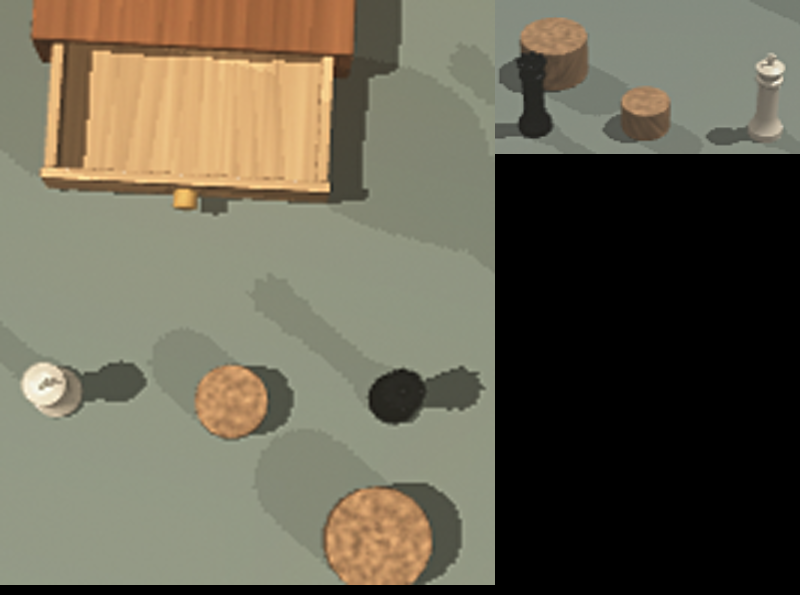

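The crop shows the small cork disc at crop (231,401), 54.7 mm across, and the 80 mm decoy at (378,540). The black queen is at (396,396) and the king at (50,388). The drawer interior is at (190,115), so the choices match the description.

Run:
```python
from h import *
np.set_printoptions(precision=4,suppress=True)
S=cv2.imread('pics/scene0.png');T=cv2.imread('pics/top0.png')
print('king crown',onz('top',(250,278.3),.09),'foot',onz('top',(254.3,281.7),.009),'scene foot front',onz('scene',(388.6,233.5),0))
m=cv2.inRange(S,(135,135,135),(255,255,255));c=blob(m,(375,185,405,240))[0].reshape(-1,2);print(c.min(0),c.max(0))
for p in ((250,206.7),(344.3,211)):print('board inside',onz('top',p,.058))
for p in ((252,170),(344.5,171)):print('side tops',onz('top',p,.052))
print('chest front edge',onz('top',(300,166),.07))
go((.6295,-.274,.20))
```

```text
king crown [0.4442 0.1255 0.09  ] foot [0.4422 0.1256 0.009 ] scene foot front [0.4632 0.1288 0.    ]
[383 194] [396 208]
board inside [0.6032 0.1355 0.058 ]
board inside [ 0.5988 -0.0712  0.058 ]
side tops [0.6871 0.135  0.052 ]
side tops [ 0.6901 -0.0702  0.052 ]
chest front edge [0.6941 0.0282 0.07  ]
pos [ 0.177  -0.7023  0.2303] shift [ 3.623 -2.031  0.205] turn [-0.001  0.     0.118]
```

```bash
python3 -m creep '0.4 -0.22 0 0 0 0.06 1; 0.8 -0.45 0.05 0 0 0.118 1; 1 -0.56 0.05 0 0 0.118 0.8; 1 -0.56 0.05 0 0 0.118 0.8; 1 -0.56 0.05 0 0 0.118 0.8' 30; python3 -c "
from h import *
go((.6295,-.274,.20))"
```

```text
time_s: 0.72
position: [0.3014, -0.5852, 0.2236]
tool_rot: [[1.0, -0.0, -0.001], [-0.0, -1.0, -0.0], [-0.001, 0.0, -1.0]]
ft_force: [0.2, 0.5, 0.7]
opening: 0.0683
grip_force: 0.0
pos [ 0.3014 -0.5852  0.2236] shift [ 2.187 -2.076  0.154] turn [ 0.     0.001 -0.   ]
```

```bash
python3 -m creep '0.3 -0.29 0 0 0 0 0.8; 0.6 -0.57 0 0 0 0 0.8; 0.9 -0.86 0 0 0 0 0.8; 1 -0.95 0 0 0 0 0.8; 1 -0.95 0 0 0 0 0.8;1 -0.95 0 0 0 0 0.8'; python3 -m creep '0.3 -0.29 0 0 0 0 0.8; 0.6 -0.57 0 0 0 0 0.8; 0.9 -0.86 0 0 0 0 0.8; 1 -0.95 0 0 0 0 0.8; 1 -0.95 0 0 0 0 0.8'; python3 -c "
from h import *
go((.6295,-.274,.20))
i=viewer.camera_info('wrist');print(i);cv2.imwrite('pics/w1.png',viewer.camera('wrist')[:,:,::-1])"
```

```text
time_s: 1.48
position: [0.4492, -0.4456, 0.2238]
tool_rot: [[1.0, -0.005, -0.002], [-0.005, -1.0, -0.002], [-0.002, 0.002, -1.0]]
ft_force: [0.4, -0.1, -0.8]
opening: 0.0681
grip_force: 0.0
time_s: 2.1
position: [0.6019, -0.301, 0.2235]
tool_rot: [[1.0, -0.0, -0.001], [-0.0, -1.0, -0.001], [-0.001, 0.001, -1.0]]
ft_force: [-0.3, -1.4, -1.1]
opening: 0.0682
grip_force: 0.0
pos [ 0.6019 -0.301   0.2235] shift [ 0.184 -0.181  0.157] turn [ 0.  0. -0.]
{'fov_y': 61.08047176642322, 'cx': 319.5293287622225, 'cy': 238.53061333126644, 'R': array([[-1.12352571e-04, -9.99999771e-01,  6.66789688e-04],
       [-9.54547770e-01,  3.05987844e-04,  2.98057815e-01],
       [-2.98057951e-01, -6.02995048e-04, -9.54547586e-01]]), 't': array([-0.3013059 ,  0.53843474,  0.55210561])}
```

View pics/w1.png

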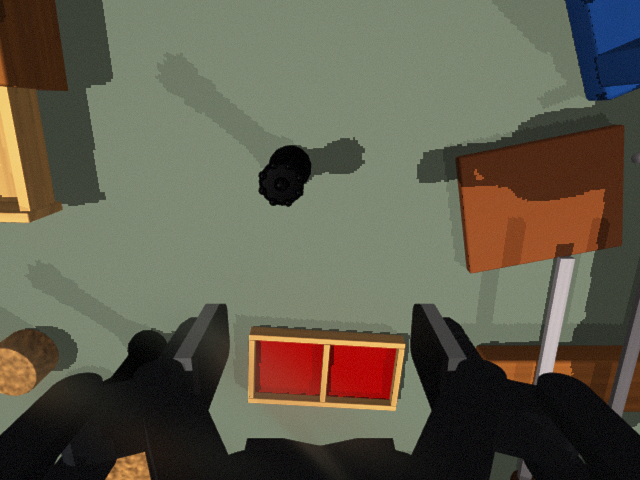

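The wrist view shows the queen's crown tip at about (281,184) and its foot at about (292,164). The red felt bays are centred at (290,368) and (362,371).

Run:
```python
from h import *
np.set_printoptions(precision=4,suppress=True)
i=viewer.camera_info('wrist')
print(onz('wrist',(281.5,184),.094,i),onz('wrist',(292,164),.005,i))
H=cv2.cvtColor(cv2.imread('pics/w1.png'),cv2.COLOR_BGR2HSV)
m=((H[:,:,0]<6)|(H[:,:,0]>174))&(H[:,:,1]>180)&(H[:,:,2]>100)
for c in blob(m,(240,320,415,415))[:2]: print(cen(c),onz('wrist',cen(c),.006,i),cv2.contourArea(c))
```

```text
[ 0.6301 -0.2778  0.094 ] [ 0.6325 -0.2794  0.005 ]
[290.2179 367.3354] [ 0.4248 -0.2728  0.006 ] 3003.0
[361.7871 371.4272] [ 0.4195 -0.3467  0.006 ] 2966.5
```

```bash
python3 -m creep '0.193 -0.16 0.2 0 0 0 0.8; 0.193 -0.16 0.5 0 0 0 0.8; 0.193 -0.16 0.64 0 0 0 0.8; 0.193 -0.16 0.64 0 0 0 0.8'; python3 -m creep '0 0 0.3 0 0 0 0.8; 0 0 0.55 0 0 0 0.8; 0 0 0.63 0 0 0 0.8;0 0 0.63 0 0 0 0.8'; python3 -c "
from h import *
go((.631,-.277,.033))"
```

```text
time_s: 2.65
position: [0.6279, -0.2788, 0.1263]
tool_rot: [[1.0, -0.005, -0.005], [-0.005, -1.0, -0.0], [-0.005, 0.0, -1.0]]
ft_force: [0.4, -0.4, -0.3]
opening: 0.0685
grip_force: 0.0
time_s: 3.15
position: [0.6312, -0.2773, 0.0341]
tool_rot: [[1.0, -0.002, 0.001], [-0.002, -1.0, -0.001], [0.001, 0.001, -1.0]]
ft_force: [0.1, -0.0, 0.6]
opening: 0.0685
grip_force: 0.0
pos [ 0.6312 -0.2773  0.0341] shift [-0.001 -0.002  0.008] turn [ 0.    -0.    -0.001]
```

Closing at 30 N, then lifting.

```bash
python3 -m creep '0 0 0 0 0 0 0.5; 0 0 0 0 0 0 0.35;0 0 0 0 0 0 0.2;0 0 0 0 0 0 0.2;0 0 0 0 0 0 0.2;0 0 0 0 0 0 0.2' 30; python3 -m creep '0 0 -0.1 0 0 0 0.2; 0 0 -0.3 0 0 0 0.2; 0 0 -0.5 0 0 0 0.2;0 0 -0.5 0 0 0 0.2;0 0 -0.5 0 0 0 0.2' 30;  python3 -c "
from h import *
go((.4225,-.345,.109))"
```

```text
time_s: 3.9
position: [0.6325, -0.2762, 0.0349]
tool_rot: [[1.0, -0.0, 0.003], [-0.0, -1.0, -0.001], [0.003, 0.001, -1.0]]
ft_force: [-0.3, 0.4, 5.8]
opening: 0.026
grip_force: 28.3
time_s: 4.53
position: [0.6304, -0.2758, 0.108]
tool_rot: [[1.0, -0.0, -0.001], [-0.0, -1.0, 0.0], [-0.001, -0.0, -1.0]]
ft_force: [0.1, 0.1, -1.8]
opening: 0.0258
grip_force: 29.7
pos [ 0.6304 -0.2758  0.108 ] shift [-1.386  0.462 -0.005] turn [-0.  0. -0.]
```

```bash
python3 -m creep '-0.15 0.05 0 0 0 0 0.2; -0.4 0.13 0 0 0 0 0.2;-0.65 0.22 0 0 0 0 0.2;-0.9 0.3 0 0 0 0 0.2;-1 0.33 0 0 0 0 0.2;-1 0.33 0 0 0 0 0.2'; python3 -m creep '-0.15 0.05 0 0 0 0 0.2; -0.3 0.1 0 0 0 0 0.2; -0.386 0.132 0 0 0 0 0.2;-0.386 0.132 0 0 0 0 0.2;-0.386 0.132 0 0 0 0 0.2' 30;  python3 -c "
from h import *
go((.4225,-.345,.042))
i=viewer.camera_info('wrist')
np.save('i2.npy',i,allow_pickle=True)
cv2.imwrite('pics/w2.png',viewer.camera('wrist')[:,:,::-1])"
```

```text
time_s: 5.28
position: [0.4803, -0.3256, 0.1077]
tool_rot: [[1.0, -0.002, -0.001], [-0.002, -1.0, 0.001], [-0.001, -0.001, -1.0]]
ft_force: [1.2, 0.3, -0.9]
opening: 0.026
grip_force: 29.7
time_s: 5.9
position: [0.424, -0.3452, 0.1085]
tool_rot: [[1.0, 0.0, 0.001], [0.0, -1.0, -0.0], [0.001, 0.0, -1.0]]
ft_force: [-0.0, -0.1, 0.5]
opening: 0.0257
grip_force: 29.7
pos [ 0.424  -0.3452  0.1085] shift [-0.011 -0.002  0.443] turn [ 0.    -0.001  0.   ]
```

View pics/w2.png

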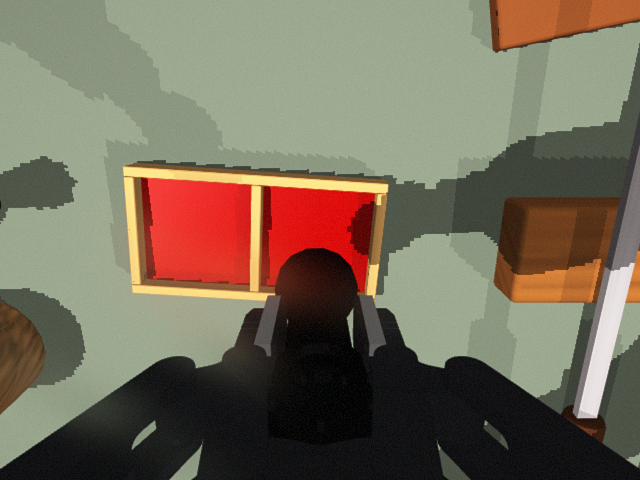

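The queen hangs upright above the right-hand bay, with its foot at (316,288) and the bay outline spanning x 262 to 380. I'm lowering it gently.

```bash
python3 -m creep '0 0 0.1 0 0 0 0.2; 0 0 0.25 0 0 0 0.2; 0 0 0.37 0 0 0 0.2; 0 0 0.42 0 0 0 0.2; 0 0 0.44 0 0 0 0.2; 0 0 0.45 0 0 0 0.2; 0 0 0.455 0 0 0 0.2; 0 0 0.455 0 0 0 0.2; 0 0 0.455 0 0 0 0.2'
```

```text
time_s: 7.08
position: [0.4235, -0.3454, 0.041]
tool_rot: [[1.0, -0.0, 0.001], [-0.0, -1.0, -0.001], [0.001, 0.001, -1.0]]
ft_force: [-0.8, 0.6, 6.3]
opening: 0.0256
grip_force: 28.6
```

```bash
python3 -m creep '0 0 0 0 0 0 0.34; 0 0 0 0 0 0 0.42; 0 0 0 0 0 0 0.5; 0 0 0 0 0 0 0.55;0 0 0 0 0 0 0.55' 20;python3 -m creep '0 0 -0.2 0 0 0 0.55; 0 0 -0.5 0 0 0 0.55; 0 0 -0.8 0 0 0 0.55;0 0 -0.9 0 0 0 0.55; 0 0 -0.9 0 0 0 0.55';  python3 -c "
from h import *
go((.448,-.124,.17))
cv2.imwrite('pics/w3.png',viewer.camera('wrist')[:,:,::-1])"
```

```text
time_s: 7.7
position: [0.4232, -0.3453, 0.0399]
tool_rot: [[1.0, -0.0, -0.0], [-0.0, -1.0, 0.0], [-0.0, -0.0, -1.0]]
ft_force: [0.3, 0.8, -0.5]
opening: 0.0465
grip_force: 0.0
time_s: 8.32
position: [0.4235, -0.3455, 0.1757]
tool_rot: [[1.0, -0.0, 0.001], [-0.0, -1.0, -0.001], [0.001, 0.001, -1.0]]
ft_force: [0.0, -0.5, -0.4]
opening: 0.0469
grip_force: 0.0
pos [ 0.4235 -0.3455  0.1757] shift [ 0.163 -1.477  0.037] turn [ 0.    -0.001 -0.   ]
```

View pics/w3.png

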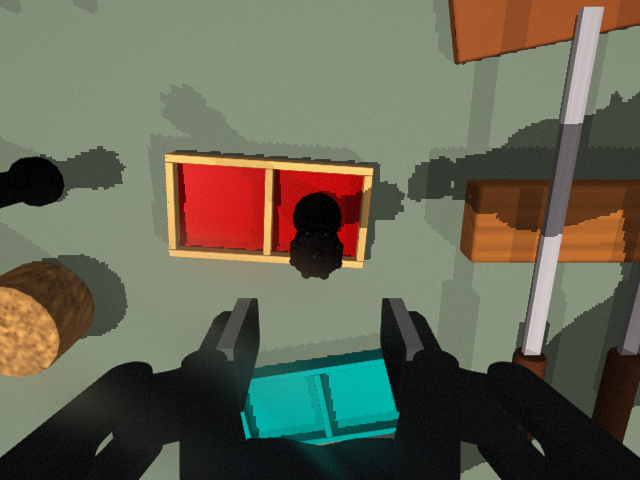

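The queen stands upright in the right bay with its foot at about (318,212) and its crown at (316,255). Next is the other queen.

```bash
python3 -m creep '0 -0.3 0 0 0 0 0.8; 0 -0.6 0 0 0 0 0.8; 0 -0.9 0 0 0 0 0.8;0 -1 0 0 0 0 0.8; 0 -1 0 0 0 0 0.8'; python3 -m creep '0 -0.25 -0.1 0 0 0 0.8; -0.1 -0.47 -0.2 0 0 0 0.8;-0.1 -0.47 -0.2 0 0 0 0.8;-0.1 -0.47 -0.2 0 0 0 0.8';  python3 -c "
from h import *
go((.448,-.124,.17))
print(viewer.camera_info('wrist'))
cv2.imwrite('pics/w4.png',viewer.camera('wrist')[:,:,::-1])"
```

```text
time_s: 9.0
position: [0.4227, -0.1945, 0.174]
tool_rot: [[1.0, 0.002, -0.002], [0.002, -1.0, 0.001], [-0.002, -0.001, -1.0]]
ft_force: [0.4, -0.2, -0.2]
opening: 0.0682
grip_force: 0.0
time_s: 9.5
position: [0.4087, -0.1265, 0.2049]
tool_rot: [[1.0, -0.003, 0.001], [-0.003, -1.0, -0.001], [0.001, 0.001, -1.0]]
ft_force: [-0.2, -0.6, 0.9]
opening: 0.0684
grip_force: 0.0
pos [ 0.4087 -0.1265  0.2049] shift [ 0.262 -0.018  0.233] turn [ 0.    -0.    -0.001]
{'fov_y': 61.08047176642322, 'cx': 319.5293287622225, 'cy': 238.53061333126644, 'R': array([[-2.35622468e-03, -9.99996844e-01,  8.71743682e-04],
       [-9.54908289e-01,  2.50879866e-03,  2.96890325e-01],
       [-2.96891576e-01, -1.32894957e-04, -9.54911187e-01]]), 't': array([-0.125909  ,  0.36020847,  0.47647852])}
```

View pics/w4.png

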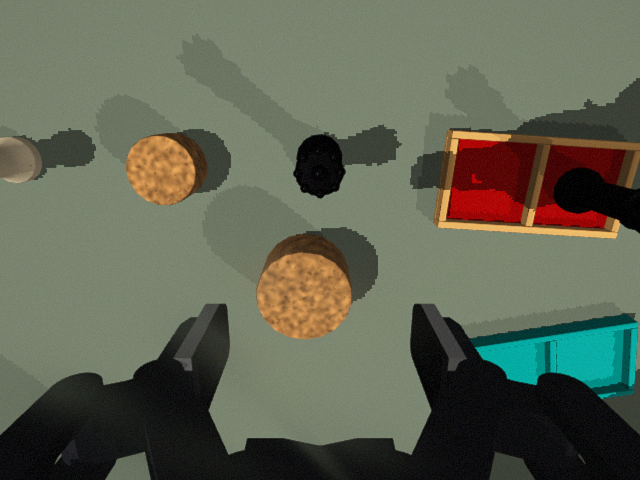

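The queen's crown is at about (320,174) and its foot at (321,152). The small cork's top face is at (163,170), and the decoy is at (304,290).

Run:
```python
from h import *
np.set_printoptions(precision=4,suppress=True)
i=viewer.camera_info('wrist')
print(onz('wrist',(320,174),.092,i),onz('wrist',(321,153),.007,i),'cork',onz('wrist',(163,170),.036,i))
H=cv2.cvtColor(cv2.imread('pics/w4.png'),cv2.COLOR_BGR2HSV)
m=((H[:,:,0]<6)|(H[:,:,0]>174))&(H[:,:,1]>180)&(H[:,:,2]>40)
c=blob(m,(435,130,540,230))[0]; r=cv2.minAreaRect(c);print(r,onz('wrist',r[0],.006,i))
```

```text
[ 0.4479 -0.1273  0.092 ] [ 0.4528 -0.1283  0.007 ] cork [ 0.4432 -0.0076  0.036 ]
((491.4300231933594, 180.99000549316406), (78.6302719116211, 85.84276580810547), 8.130102157592773) [ 0.4291 -0.272   0.006 ]
```

```bash
python3 -m creep '0.275 0 0.1 0 0 0 0.8; 0.275 0 0.4 0 0 0 0.8; 0.275 0 0.6 0 0 0 0.8; 0.275 0 0.6 0 0 0 0.8'; python3 -m creep '0 0 0.3 0 0 0 0.8; 0 0 0.5 0 0 0 0.8; 0 0 0.54 0 0 0 0.8;0 0 0.54 0 0 0 0.8'; python3 -c "
from h import *
go((.450,-.127,.034))"
```

```text
time_s: 10.05
position: [0.448, -0.1259, 0.1128]
tool_rot: [[1.0, -0.002, -0.006], [-0.002, -1.0, 0.0], [-0.006, -0.0, -1.0]]
ft_force: [0.2, 0.1, 0.9]
opening: 0.0684
grip_force: 0.0
time_s: 10.55
position: [0.4502, -0.1255, 0.0347]
tool_rot: [[1.0, -0.001, 0.001], [-0.001, -1.0, -0.0], [0.001, 0.0, -1.0]]
ft_force: [-0.1, -0.3, 0.5]
opening: 0.0682
grip_force: 0.0
pos [ 0.4502 -0.1255  0.0347] shift [-0.001  0.01   0.005] turn [ 0.    -0.    -0.001]
```

```bash
python3 -m creep '0 0.01 0 0 0 0 0.5; 0 0.01 0 0 0 0 0.35;0 0.01 0 0 0 0 0.2;0 0.01 0 0 0 0 0.2;0 0.01 0 0 0 0 0.2;0 0.01 0 0 0 0 0.2' 30; python3 -m creep '0 0 -0.1 0 0 0 0.2; 0 0 -0.3 0 0 0 0.2; 0 0 -0.5 0 0 0 0.2;0 0 -0.5 0 0 0 0.2;0 0 -0.5 0 0 0 0.2' 30;  python3 -c "
from h import *
go((.427,-.270,.109))"
```

```text
time_s: 11.3
position: [0.4502, -0.1264, 0.0351]
tool_rot: [[1.0, -0.0, 0.002], [-0.0, -1.0, -0.0], [0.002, 0.0, -1.0]]
ft_force: [-0.8, -0.5, 6.7]
opening: 0.0264
grip_force: 27.7
time_s: 11.92
position: [0.4491, -0.1261, 0.1092]
tool_rot: [[1.0, -0.0, -0.0], [-0.0, -1.0, 0.0], [-0.0, -0.0, -1.0]]
ft_force: [0.5, -0.3, -1.1]
opening: 0.0264
grip_force: 29.4
pos [ 0.4491 -0.1261  0.1092] shift [-0.147  0.959  0.001] turn [-0.  0. -0.]
```

```bash
python3 -m creep '-0.02 0.15 0 0 0 0 0.2; -0.06 0.4 0 0 0 0 0.2;-0.1 0.65 0 0 0 0 0.2;-0.147 0.88 0 0 0 0 0.2;-0.147 0.958 0 0 0 0 0.2;-0.147 0.958 0 0 0 0 0.2;-0.147 0.958 0 0 0 0 0.2' 30;  python3 -c "
from h import *
go((.427,-.270,.041))"
```

```text
time_s: 12.8
position: [0.4276, -0.268, 0.1086]
tool_rot: [[1.0, 0.002, -0.001], [0.002, -1.0, 0.002], [-0.001, -0.002, -1.0]]
ft_force: [1.2, 0.2, -1.0]
opening: 0.0261
grip_force: 29.4
pos [ 0.4276 -0.268   0.1086] shift [-0.004  0.014  0.451] turn [-0.001  0.     0.001]
```

```bash
python3 -m creep '0 0 0.1 0 0 0 0.2; 0 0 0.25 0 0 0 0.2; 0 0 0.37 0 0 0 0.2; 0 0 0.42 0 0 0 0.2; 0 0 0.44 0 0 0 0.2; 0 0 0.45 0 0 0 0.2; 0 0 0.455 0 0 0 0.2; 0 0 0.455 0 0 0 0.2; 0 0 0.455 0 0 0 0.2'
```

```text
time_s: 13.92
position: [0.4275, -0.2701, 0.0413]
tool_rot: [[1.0, -0.0, 0.0], [-0.0, -1.0, -0.0], [0.0, 0.0, -1.0]]
ft_force: [-0.4, 0.7, 4.3]
opening: 0.0264
grip_force: 28.7
```

Touchdown at 4.3 N. I'm releasing partway, rising, and heading for the king at about (0.444, 0.126).

```bash
python3 -m creep '0 0 0 0 0 0 0.34; 0 0 0 0 0 0 0.42; 0 0 0 0 0 0 0.5; 0 0 0 0 0 0 0.5;0 0 0 0 0 0 0.5' 20;python3 -m creep '0 0 -0.2 0 0 0 0.5; 0 0 -0.5 0 0 0 0.5; 0 0 -0.8 0 0 0 0.5;0 0 -1 0 0 0 0.5; 0 0 -1 0 0 0 0.5';  python3 -c "
from h import *
go((.410,.126,.20))
cv2.imwrite('pics/w5.png',viewer.camera('wrist')[:,:,::-1])"
```

```text
time_s: 14.55
position: [0.4274, -0.27, 0.0407]
tool_rot: [[1.0, -0.0, -0.0], [-0.0, -1.0, -0.0], [-0.0, 0.0, -1.0]]
ft_force: [-0.2, 0.1, 0.2]
opening: 0.0427
grip_force: 0.0
time_s: 15.18
position: [0.4288, -0.2708, 0.1931]
tool_rot: [[1.0, -0.0, 0.005], [-0.0, -1.0, -0.003], [0.005, 0.003, -1.0]]
ft_force: [-0.1, 0.5, -0.6]
opening: 0.0422
grip_force: 0.0
pos [ 0.4288 -0.2708  0.1931] shift [-0.127 -2.645 -0.054] turn [ 0.001 -0.002 -0.   ]
```

View pics/w5.png

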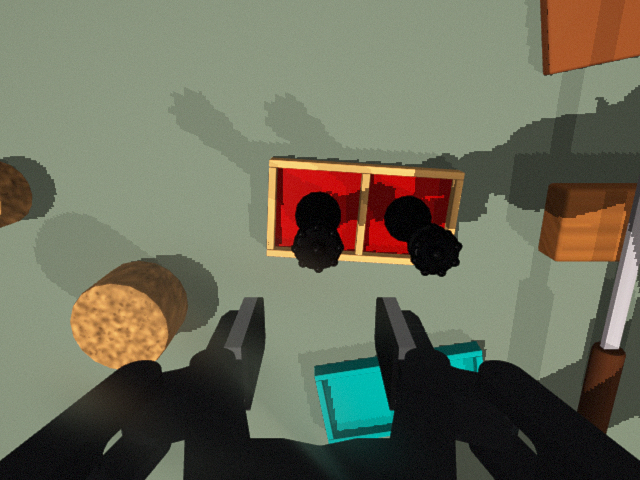

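Both queens stand, one per bay, with feet at (318,213) and (407,217). On to the king.

```bash
python3 -m creep '0.1 -0.3 0 0 0 0 0.8; 0.2 -0.65 0 0 0 0 0.8; 0.2 -1 0 0 0 0 0.8; 0.2 -1 0 0 0 0 0.8;0.2 -1 0 0 0 0 0.8'; python3 -m creep '0 -0.35 0 0 0 0 0.8; 0 -0.7 0 0 0 0 0.8; 0 -1 0 0 0 0 0.8; 0 -1 0 0 0 0 0.8;0 -1 0 0 0 0 0.8';python3 -m creep '-0.2 -0.35 0 0 0 0 0.8; -0.3 -0.65 -0.1 0 0 0 0.8;  -0.3 -0.65 -0.1 0 0 0 0.8;-0.3 -0.65 -0.1 0 0 0 0.8';  python3 -c "
from h import *
go((.444,.126,.12))
print(viewer.camera_info('wrist'))
cv2.imwrite('pics/w6.png',viewer.camera('wrist')[:,:,::-1])"
```

```text
time_s: 15.85
position: [0.4566, -0.1201, 0.1897]
tool_rot: [[1.0, 0.0, -0.002], [0.0, -1.0, -0.0], [-0.002, 0.0, -1.0]]
ft_force: [-0.6, -0.0, 0.6]
opening: 0.0684
grip_force: 0.0
time_s: 16.48
position: [0.4574, 0.0281, 0.1904]
tool_rot: [[1.0, -0.003, -0.001], [-0.003, -1.0, -0.001], [-0.001, 0.001, -1.0]]
ft_force: [-0.4, -0.4, 0.5]
opening: 0.0685
grip_force: 0.0
time_s: 16.98
position: [0.413, 0.1254, 0.2056]
tool_rot: [[1.0, -0.004, -0.0], [-0.004, -1.0, -0.001], [-0.0, 0.001, -1.0]]
ft_force: [0.6, -0.9, -0.6]
opening: 0.0686
grip_force: 0.0
pos [0.413  0.1254 0.2056] shift [ 0.207 -0.005  0.571] turn [ 0.     0.    -0.002]
{'fov_y': 61.08047176642322, 'cx': 319.5293287622225, 'cy': 238.53061333126644, 'R': array([[-3.34435264e-03, -9.99993902e-01,  1.00560471e-03],
       [-9.54683967e-01,  3.49209006e-03,  2.97600955e-01],
       [-2.97602652e-01,  3.52478452e-05, -9.54689824e-01]]), 't': array([0.12637695, 0.36308833, 0.47869514])}
```

View pics/w6.png

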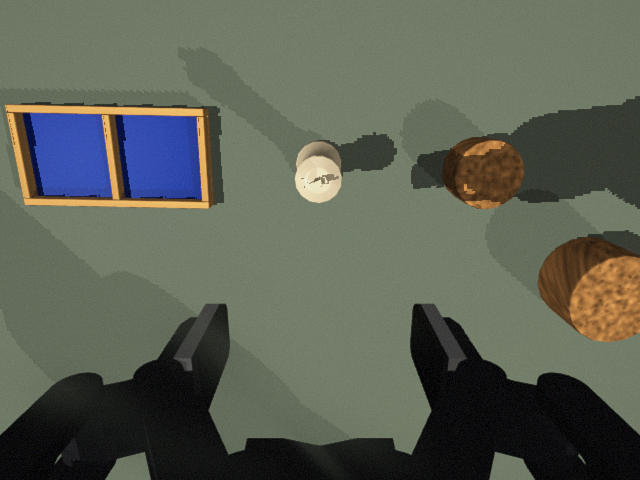

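The king's head is at about (318,180) and its foot at (319,160). The nearer blue bay is centred at about (160,156).

Run:
```python
from h import *
np.set_printoptions(precision=4,suppress=True)
i=viewer.camera_info('wrist')
print(onz('wrist',(318,180),.09,i),onz('wrist',(319,160),.007,i),'cork',onz('wrist',(486,174),.036,i))
H=cv2.cvtColor(cv2.imread('pics/w6.png'),cv2.COLOR_BGR2HSV)
m=(H[:,:,0]>=108)&(H[:,:,0]<=130)&(H[:,:,1]>150)
for c in blob(m,(5,100,215,215))[:2]: r=cv2.minAreaRect(c);print(r,onz('wrist',r[0],.006,i))
```

```text
[0.4479 0.1256 0.09  ] [0.4512 0.125  0.007 ] cork [ 0.4433 -0.0032  0.036 ]
((157.5, 156.5), (83.0, 85.0), 90.0) [0.4545 0.2589 0.006 ]
((66.95610046386719, 154.96630859375), (92.85752868652344, 76.99425506591797), 82.50414276123047) [0.4561 0.3338 0.006 ]
```

```bash
python3 -m creep '0.24 0 0.1 0 0 0 0.8; 0.24 0 0.4 0 0 0 0.8; 0.24 0 0.54 0 0 0 0.8; 0.24 0 0.54 0 0 0 0.8'; python3 -m creep '0 0 0.3 0 0 0 0.8; 0 0 0.5 0 0 0 0.8; 0 0 0.58 0 0 0 0.8;0 0 0.58 0 0 0 0.8'; python3 -c "
from h import *
go((.449,.1255,.037))"
```

```text
time_s: 17.52
position: [0.4477, 0.1248, 0.1231]
tool_rot: [[1.0, -0.004, -0.004], [-0.004, -1.0, -0.003], [-0.004, 0.003, -1.0]]
ft_force: [0.3, 0.3, -0.3]
opening: 0.0681
grip_force: 0.0
time_s: 18.02
position: [0.4489, 0.127, 0.0379]
tool_rot: [[1.0, -0.001, 0.0], [-0.001, -1.0, -0.0], [0.0, 0.0, -1.0]]
ft_force: [-0.4, -0.3, -0.6]
opening: 0.0682
grip_force: 0.0
pos [0.4489 0.127  0.0379] shift [0.    0.01  0.006] turn [ 0.    -0.    -0.001]
```

```bash
python3 -m creep '0 0.008 0 0 0 0 0.5; 0 0.008 0 0 0 0 0.35;0 0.008 0 0 0 0 0.2;0 0.008 0 0 0 0 0.2;0 0.008 0 0 0 0 0.2;0 0.008 0 0 0 0 0.2' 30; python3 -m creep '0 0 -0.1 0 0 0 0.2; 0 0 -0.3 0 0 0 0.2; 0 0 -0.5 0 0 0 0.2;0 0 -0.5 0 0 0 0.2;0 0 -0.5 0 0 0 0.2' 30;  python3 -c "
from h import *
go((.453,.258,.112))"
```

```text
time_s: 18.77
position: [0.4492, 0.1262, 0.0389]
tool_rot: [[1.0, -0.001, 0.002], [-0.001, -1.0, 0.0], [0.002, -0.0, -1.0]]
ft_force: [0.5, -1.3, 7.0]
opening: 0.0269
grip_force: 29.0
time_s: 19.4
position: [0.4482, 0.1262, 0.113]
tool_rot: [[1.0, -0.0, 0.0], [-0.0, -1.0, 0.0], [0.0, -0.0, -1.0]]
ft_force: [0.5, 0.5, -2.2]
opening: 0.0269
grip_force: 29.6
pos [0.4482 0.1262 0.113 ] shift [ 0.032 -0.879  0.006] turn [-0. -0. -0.]
```

```bash
python3 -m creep '0.01 -0.15 0 0 0 0 0.2; 0.02 -0.4 0 0 0 0 0.2;0.032 -0.65 0 0 0 0 0.2;0.032 -0.82 0 0 0 0 0.2;0.032 -0.879 0 0 0 0 0.2;0.032 -0.879 0 0 0 0 0.2;0.032 -0.879 0 0 0 0 0.2' 30;  python3 -c "
from h import *
go((.453,.258,.045))
cv2.imwrite('pics/w7.png',viewer.camera('wrist')[:,:,::-1])"
```

```text
time_s: 20.27
position: [0.453, 0.2562, 0.1124]
tool_rot: [[1.0, -0.002, -0.001], [-0.002, -1.0, -0.002], [-0.001, 0.002, -1.0]]
ft_force: [-0.6, -0.4, -1.3]
opening: 0.0273
grip_force: 29.7
pos [0.453  0.2562 0.1124] shift [ 0.    -0.013  0.449] turn [ 0.001  0.001 -0.001]
```

View pics/w7.png

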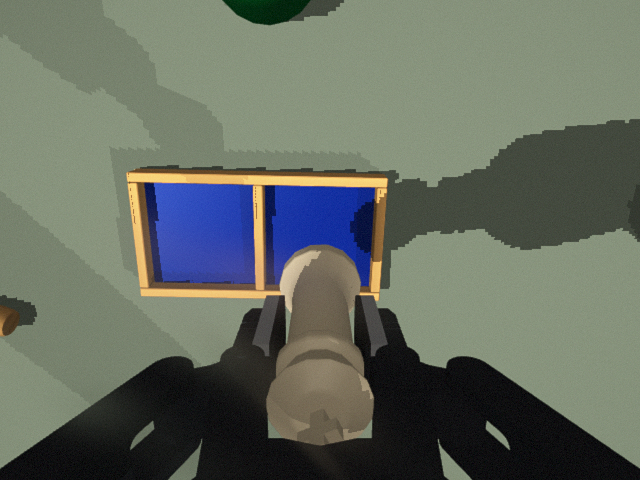

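The king hangs upright over the nearer blue bay, foot at (320,280), and the oil can is well clear at (265,0). I'm lowering it.

```bash
python3 -m creep '0 0 0.1 0 0 0 0.2; 0 0 0.25 0 0 0 0.2; 0 0 0.37 0 0 0 0.2; 0 0 0.42 0 0 0 0.2; 0 0 0.44 0 0 0 0.2; 0 0 0.45 0 0 0 0.2; 0 0 0.455 0 0 0 0.2; 0 0 0.455 0 0 0 0.2; 0 0 0.455 0 0 0 0.2'
```

```text
time_s: 21.45
position: [0.4536, 0.2584, 0.045]
tool_rot: [[1.0, -0.0, 0.001], [-0.0, -1.0, 0.0], [0.001, -0.0, -1.0]]
ft_force: [-0.9, 0.3, 2.6]
opening: 0.0268
grip_force: 29.8
```

```bash
python3 -m creep '0 0 0 0 0 0 0.34; 0 0 0 0 0 0 0.42; 0 0 0 0 0 0 0.5; 0 0 0 0 0 0 0.55;0 0 0 0 0 0 0.55' 20;python3 -m creep '0 0 -0.2 0 0 0 0.55; 0 0 -0.5 0 0 0 0.55; 0 0 -0.8 0 0 0 0.55;0 0 -1 0 0 0 0.55; 0 0 -1 0 0 0 0.55';  python3 -c "
from h import *
go((.442,-.004,.15))
cv2.imwrite('pics/w8.png',viewer.camera('wrist')[:,:,::-1])"
```

```text
time_s: 22.08
position: [0.4534, 0.2582, 0.0445]
tool_rot: [[1.0, -0.0, -0.0], [-0.0, -1.0, -0.0], [-0.0, 0.0, -1.0]]
ft_force: [-0.0, 0.3, 0.5]
opening: 0.0469
grip_force: 0.0
time_s: 22.7
position: [0.4548, 0.2591, 0.1969]
tool_rot: [[1.0, -0.001, 0.005], [-0.001, -1.0, 0.003], [0.005, -0.003, -1.0]]
ft_force: [0.2, 0.7, 0.7]
opening: 0.047
grip_force: 0.0
pos [0.4548 0.2591 0.1969] shift [-0.086  1.755  0.307] turn [-0.002 -0.002 -0.   ]
```

View pics/w8.png

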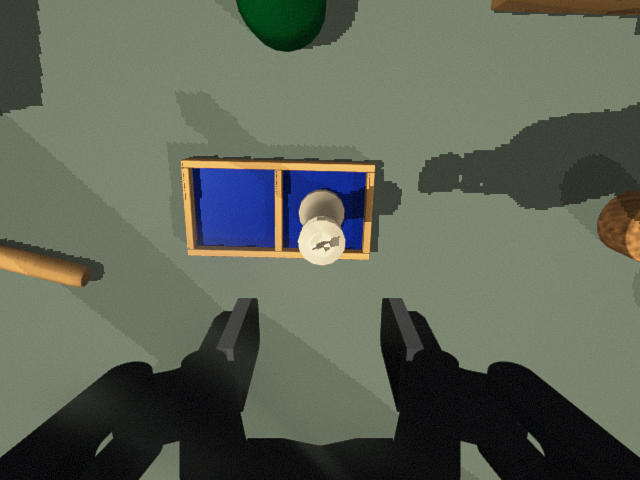

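The king stands in its bay, foot at (321,212), and the can hasn't moved. Next is the small cork at (0.442, -0.0045).

```bash
python3 -m creep '0 0.3 0 0 0 0 1; 0 0.65 0 0 0 0 1; 0 1 0 0 0 0 1; 0 1 0 0 0 0 1;0 1 0 0 0 0 1'; python3 -m creep '-0.03 0.3 0 0 0 0 1; -0.08 0.6 0.2 0 0 0 1; -0.08 0.755 0.5 0 0 0 1; -0.08 0.755 0.7 0 0 0 1; -0.08 0.755 0.7 0 0 0 1;-0.08 0.755 0.7 0 0 0 1'; python3 -c "
from h import *
go((.442,-.0045,.004))
i=viewer.camera_info('wrist')
I=viewer.camera('wrist')[:,:,::-1].copy();cv2.imwrite('pics/w9.png',I);H=cv2.cvtColor(I,cv2.COLOR_BGR2HSV)
m=(H[:,:,0]<25)&(H[:,:,1]>60)&(H[:,:,2]>60)
for c in blob(m,(200,100,440,400))[:2]:
  print(cen(c),cv2.boundingRect(c),onz('wrist',cen(c),.03,i))"
```

```text
time_s: 23.38
position: [0.4528, 0.1083, 0.1936]
tool_rot: [[1.0, -0.001, -0.002], [-0.001, -1.0, -0.0], [-0.002, 0.0, -1.0]]
ft_force: [0.7, 0.3, 0.3]
opening: 0.0858
grip_force: 0.0
time_s: 24.12
position: [0.442, -0.0037, 0.0899]
tool_rot: [[1.0, 0.002, 0.001], [0.002, -1.0, 0.001], [0.001, -0.001, -1.0]]
ft_force: [-0.2, 0.1, -0.1]
opening: 0.0855
grip_force: 0.0
pos [ 0.442  -0.0037  0.0899] shift [-0.     0.006  0.573] turn [-0.    -0.     0.001]
[321.40255623 259.45663035] (271, 202, 104, 110) [ 0.44361042 -0.00477731  0.03      ]
[433.62644475 383.26953306] (427, 360, 13, 40) [ 0.36633088 -0.07105965  0.03      ]
```

View pics/w9.png

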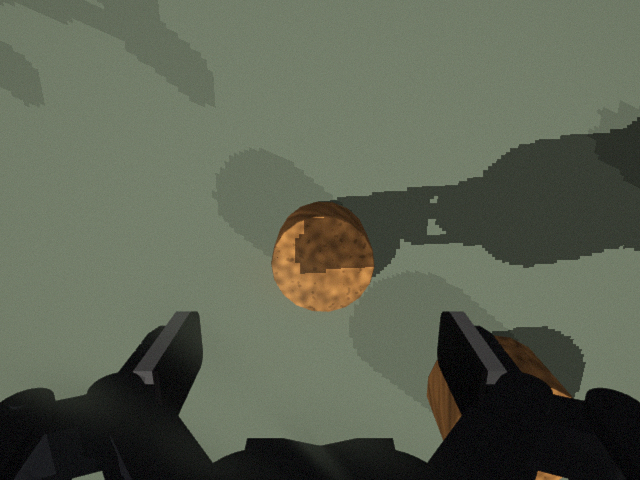

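The small cork is centred between the fingers at about (322,262), and the decoy at (500,390) is clear of the right finger. I'm descending and gripping at 25 N.

```bash
python3 -m creep '0 0.005 0.25 0 0 0 1; 0 0.005 0.45 0 0 0 1; 0 0.005 0.55 0 0 0 1;0 0.005 0.57 0 0 0 1;0 0.005 0.57 0 0 0 1'; python3 -m creep '0 0 0 0 0 0 0.8; 0 0 0 0 0 0 0.65;0 0 0 0 0 0 0.55;0 0 0 0 0 0 0.55;0 0 0 0 0 0 0.55;0 0 0 0 0 0 0.55' 25
```

```text
time_s: 24.8
position: [0.4418, -0.0057, 0.0047]
tool_rot: [[1.0, -0.0, 0.001], [-0.0, -1.0, 0.0], [0.001, -0.0, -1.0]]
ft_force: [-0.1, -0.7, 0.2]
opening: 0.0857
grip_force: 0.0
time_s: 25.55
position: [0.4417, -0.0058, 0.0048]
tool_rot: [[1.0, -0.0, 0.001], [-0.0, -1.0, 0.0], [0.001, -0.0, -1.0]]
ft_force: [-0.3, 0.9, 6.9]
opening: 0.0533
grip_force: 25.3
```

Gripped. I'm lifting to about 0.14 and moving over the drawer at (0.648, 0.031).

```bash
python3 -m creep '0 0 -0.1 0 0 0 0.5; 0 0 -0.4 0 0 0 0.5;0 0 -0.7 0 0 0 0.5;0 0 -0.9 0 0 0 0.5;0 0 -0.9 0 0 0 0.5'; python3 -m creep '0.2 -0.04 0 0 0 0 0.5;0.5 -0.1 0 0 0 0 0.5;0.8 -0.16 0 0 0 0 0.5;1 -0.2 0 0 0 0 0.5;1 -0.2 0 0 0 0 0.5';python3 -m creep '0.15 -0.04 0 0 0 0 0.5;0.3 -0.04 0 0 0 0 0.5;0.375 -0.04 0 0 0 0 0.5;0.375 -0.04 0 0 0 0 0.5;0.375 -0.04 0 0 0 0 0.5'; python3 -c "
from h import *
go((.648,.031,.0255))
i=viewer.camera_info('wrist');print(i['R'].tolist(),i['t'])
I=viewer.camera('wrist')[:,:,::-1].copy();cv2.imwrite('pics/w10.png',I)"
```

```text
time_s: 26.18
position: [0.4426, -0.0059, 0.1418]
tool_rot: [[1.0, -0.001, 0.006], [-0.001, -1.0, 0.0], [0.006, -0.0, -1.0]]
ft_force: [0.4, 0.2, -0.3]
opening: 0.0529
grip_force: 26.7
time_s: 26.8
position: [0.5932, 0.025, 0.138]
tool_rot: [[1.0, 0.001, 0.001], [0.001, -1.0, 0.0], [0.001, -0.0, -1.0]]
ft_force: [-0.0, 0.2, -0.3]
opening: 0.053
grip_force: 26.7
time_s: 27.42
position: [0.6458, 0.0298, 0.1386]
tool_rot: [[1.0, -0.0, -0.002], [-0.0, -1.0, -0.0], [-0.002, 0.0, -1.0]]
ft_force: [0.3, -0.2, -1.4]
opening: 0.053
grip_force: 26.7
pos [0.6458 0.0298 0.1386] shift [ 0.016 -0.008  0.754] turn [ 0.     0.001 -0.   ]
[[-0.00018133734261465787, -0.9999999509275329, 0.0002554636963800471], [-0.9540022120975322, 0.00024958411680511854, 0.2997994613417168], [-0.2997995103894985, -0.00018934809382012462, -0.9540022105412106]] [0.02971384 0.60503387 0.4853084 ]
```

View pics/w10.png

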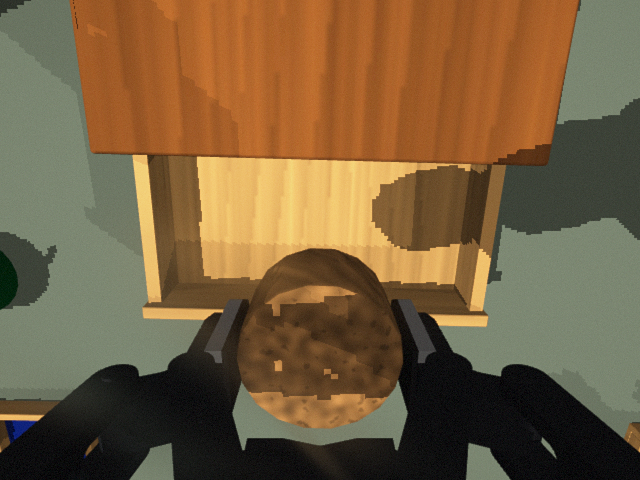

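The cork hangs flat in the grip. I can see the front board's inside edge at about (165,303) to (465,312) and the chest's edge at about (320,158), and I'll check both numerically.

```bash
python3 -c "
from h import *
i=viewer.camera_info('wrist')
for p,z in (((165,303),.058),((465,312),.058),((320,158),.07),((146,250),.052),((492,250),.052)): print(onz('wrist',p,z,i))
go((.648,.031,.0255))"
```

```text
[0.61161248 0.12344329 0.058     ]
[ 0.60551186 -0.05921961  0.058     ]
[0.6997144  0.02944752 0.07      ]
[0.64354387 0.13332922 0.052     ]
[ 0.64351185 -0.07333167  0.052     ]
pos [0.646  0.0299 0.1387] shift [ 0.015 -0.008  0.755] turn [ 0.     0.001 -0.   ]
```

```bash
python3 -m creep '0.027 -0.008 0.1 0 0 0 0.5;0.027 -0.008 0.3 0 0 0 0.5;0.027 -0.008 0.5 0 0 0 0.5;0.027 -0.008 0.65 0 0 0 0.5;0.027 -0.008 0.72 0 0 0 0.5;0.027 -0.008 0.745 0 0 0 0.5;0.027 -0.008 0.755 0 0 0 0.5;0.027 -0.008 0.755 0 0 0 0.5;0.027 -0.008 0.755 0 0 0 0.5'
```

```text
time_s: 28.6
position: [0.6521, 0.0313, 0.0265]
tool_rot: [[1.0, -0.0, 0.001], [-0.0, -1.0, 0.0], [0.001, -0.0, -1.0]]
ft_force: [0.6, 0.4, -0.3]
opening: 0.0535
grip_force: 26.7
```

```bash
python3 -m creep '0 0 0.006 0 0 0 0.5;0 0 0.011 0 0 0 0.5;0 0 0.011 0 0 0 0.5;0 0 0.011 0 0 0 0.5'; python3 -m creep '0 0 0 0 0 0 0.7;0 0 0 0 0 0 0.8;0 0 0 0 0 0 0.9;0 0 0 0 0 0 0.9;0 0 0 0 0 0 0.9' 20;python3 -m creep '0 0 -0.2 0 0 0 0.9;0 0 -0.5 0 0 0 0.9;0 0 -0.8 0 0 0 0.9;0 0 -1 0 0 0 0.9;0 0 -1 0 0 0 0.9'; python3 -m creep '-0.3 0 -0.3 0 0 0 0.9;-0.6 0 -0.4 0 0 0 0.9;-0.6 0 -0.4 0 0 0 0.9;-0.6 0 -0.4 0 0 0 0.9'; python3 -c "
from h import *
I=viewer.camera('wrist');S=viewer.camera('scene')
A=np.zeros((600,800,3),np.uint8);A[:300,:400]=cv2.resize(I,(400,300));A[:300,400:]=cv2.resize(S[140:290,160:360],(400,300));A[300:,:400]=cv2.resize(S[140:290,330:530],(400,300))
cv2.imwrite('pics/fin.png',A[:,:,::-1])"
```

```text
time_s: 29.1
position: [0.6518, 0.0313, 0.0249]
tool_rot: [[1.0, -0.0, 0.0], [-0.0, -1.0, 0.0], [0.0, -0.0, -1.0]]
ft_force: [-0.8, 0.5, 5.6]
opening: 0.0531
grip_force: 27.3
time_s: 29.72
position: [0.6516, 0.0313, 0.024]
tool_rot: [[1.0, -0.0, -0.0], [-0.0, -1.0, -0.0], [-0.0, 0.0, -1.0]]
ft_force: [0.6, 0.1, 0.0]
opening: 0.0768
grip_force: 0.0
time_s: 30.35
position: [0.6537, 0.0314, 0.1772]
tool_rot: [[1.0, -0.0, 0.006], [-0.0, -1.0, 0.001], [0.006, -0.001, -1.0]]
ft_force: [0.3, 0.1, -0.6]
opening: 0.0767
grip_force: 0.0
time_s: 30.85
position: [0.5616, 0.0314, 0.2334]
tool_rot: [[1.0, -0.0, -0.0], [-0.0, -1.0, -0.0], [-0.0, 0.0, -1.0]]
ft_force: [-0.2, -0.5, -0.0]
opening: 0.0769
grip_force: 0.0
```

View pics/fin.png

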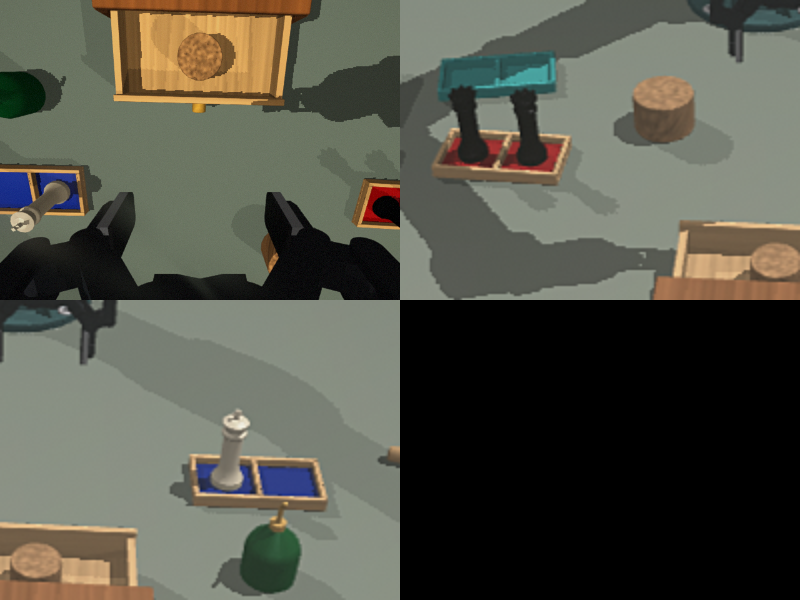

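The final montage shows everything in place:
- **Cork:** flat in the drawer at (200,57).
- **Queens:** upright in separate red bays at (470,125) and (527,125).
- **King:** upright in the blue tray at (230,450).
- **Oil can:** still standing at (270,560).
- **Gripper:** clear of everything.

```bash
python3 -c "
from rig import arm
print(arm.sign_off())"
```

```text
the job is handed in; nothing more can be done
None
```

I handed the job in at about 31 s of robot time; the last pictures show both queens upright in separate red-tray bays, the king upright in the blue tray, the small cork flat in the drawer and the oil can still standing in place, but sign-off returned no verdict.

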